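# Fetch the well plate from behind the bottles and cover it on its adapter

## Task

Clear the dropper bottle and the amber jar that stand in front of the white well plate in the grey tray onto the black mat, both upright, before you touch the plate. Then fetch the plate and seat it fully on the metal adapter with its cut corner over the adapter's cut corner, cover it with the grey lid, cut corner matched again, and put the dropper bottle and the jar back upright, each on the very spot in the tray where it stood.

Things in the scene. Friction and masses are not known exactly. Their poses are not given: they have to be found in the camera images.
- plate_mid (a point): White well plate 86 (x) x 56 (y) x 29 mm high, loose; corner at its +x +y cut off 16 mm. Point: centre, 14.5 mm above underside; z up. Straight sides up to 20 mm (grip there, across y), then a bevelled deck 75 x 45 x 9 mm. Underside recess 79 x 49, 11 deep, same cut corner, drops over a deck with 2 mm play a side, only with cut corners matched. Starts at the tray's back, long side to the robot.
- lid_mid (a point): Grey lid of the plate, 86 (x) x 56 (y) mm, loose, right way up on the table; cut corner at its +x +y and 11 mm deep recess like the plate's. Point: centre, 18.5 mm above underside; z up. Flat top at 15 mm; on it a grip rib 50 mm long (x), 16 wide (y), from 15 to 37 mm: grip across it. Seated, its underside is 20 mm above the plate's underside.
- jar_mid (a point): Low amber glass jar, white cap, round, 52 mm diameter, 62 mm high, loose, about 140 g. Point: centre, 31 mm above underside; z up. Stands on one of the two white marks in the tray (which one varies).
- dropper_mid (a point): Slim white dropper bottle with pointed nozzle cap, 26 mm diameter, 80 mm high, loose, 35 g; straight body up to 54 mm, grip that, best across its x or y. Point: centre, 40 mm above underside; z up. Stands on the other white mark.
- tray: Fixed shallow grey tray 150 (x) x 170 (y) mm; floor 4 mm above the table, 4 mm lips on back and sides. Origin: centre of its underside, on the table; x points away from the robot to the tray's back, z up. Two flush white round marks, 60 mm, at x -41 mm, y +34 and -34 mm.
- mat: Fixed flat black rubber mat 110 (x) x 170 (y) x 3 mm thick, the side area; both bottles fit on it. Origin: centre of its underside, on the table; z up.
- base: Fixed metal adapter: dark flange 124 x 60 x 5 mm with two screw heads, a block on it to 12 mm height (92 x 62 mm), then a bevelled deck 75 x 45 mm from 12 to 21 mm, cut corner at its +x +y. Origin: centre of its underside, on the table; x along the long side, z up. A seated plate's underside is 12 mm above this origin, its axes pointing the same way.

How it is judged:
By the outcome, as a careful person would: the job done as asked, in the order asked, and still so for the second after the job is handed in, with the robot touching nothing.
It also fails if it takes over 149 s, if anything falls off the work surface, if the arm or the gripper's body presses on something with over 40 N, if the wrist force passes 120 N, or if a joint passes its speed limit or range.

## Robot

A 6-joint arm with a two-finger parallel gripper is mounted at the origin on a cart in front of the work surface, level with it; the furniture and walls round the work are solid. World frame = base frame: x ahead of the robot, y to its left, z up, the work surface at z = 0. Lengths are in m, angles in rad, forces in N, time in s.
With the tool pointing down it reaches from about 0.325 to 0.85 m from the base axis. Payload 15.5 kg.
Tool frame: the origin (TCP) lies on the centre line of the jaws, within the pads' length; the fingertips stand arm.tips_ahead ahead of it and the grasp point (between the pads) lies 6 mm ahead of it (arm.tips_ahead is the distance from the TCP to the fingertips, in m); x points along the fingers, y is the direction in which the jaws open and shut, and the axes are right-handed (so a half turn about x gives the same grasp; the last joint's range is limited). The gripper opens to 91 mm and grips with 3 to 60 N. Pads are 32 mm wide; open, the fingers measure 118 mm over their backs; the gripper's body (76 mm by 178 mm) begins 60 mm behind the grasp point.
Start: joints at [1.212, 0.494, 1.345, -0, 1.302, -0.096], TCP at [0.162, 0.604, 0.239] pointing down, gripper open.
Joint ranges: [-2.91, 2.91], [-0.82, 2.16], [0.22, 2.67], [-1.22, 4.37], [0.12, 2.79], [-3.08, 3.08]. Speed limits (rad/s): [1.89, 1.89, 2.57, 3.01, 3.01, 3.01].

## Interface

Orientations are given as a rotation vector (axis times angle).
In Python, from rig import arm, telemetry, optics, ticket gives the robot as it stands. The module is installed in compiled form; this text tells all that it offers. Calls block until the motion is done:
- arm.move_ptp(position, orientation): joint-space move of the TCP to a pose.
- arm.move_linear(position, frame=None, feed=0.15): straight line of the TCP; frame=None keeps the orientation; feed is the mean speed in m/s.
- arm.move_j(angles): joint-space move.
- arm.move_gripper(opening, grip_force=None): opening from 0.0 (shut) to 1.0 (fully open); grip_force is the grip in N (None keeps the last); returns when the fingers have stopped.
- arm.dwell(seconds).
- arm.inverse_kinematics(position, orientation): joint angles nearest the present ones, or None.
- telemetry.state(): the state.
- optics.grab_frame(name): name is "side" or "top"; returns the picture (480x640x3 uint8, blue, green, red); there is no depth.
- optics.calibration(name): a dict with "fx", "fy", "cx", "cy" (pixels), "k1" (the pictures are not rectified: a ray, as slopes to the right and down, at radius r is drawn at 1 + k1 r^2 times it, then the intrinsics apply), "R" (3x3) and "t" (3): a world point X has camera coordinates R X + t. Camera axes: x right, y down, z forward; pixel columns grow to the right and rows downward; lengths in m; the calibration is good to about 2 mm. A picture is of the moment at which its call begins. calibration takes no time and is no camera call.
A pose or a line that the arm cannot do raises arm.PlanningError and nothing moves.
- ticket.sign_off(): hands the job in, once; it reports no verdict.
The state is a dict: "time_s": time; "q": joint angles; "dq": joint speeds; "tau": joint torques, N m; "tool_pos": TCP position; "eef_rot": TCP orientation; "force": force on the tool from outside, world axes, zero at the start; "wrist_torque": the same for the moment, N m; "grip_width": opening from 0.0 (shut) to 1.0 (fully open).
Only numpy, scipy, OpenCV 4.12 (cv2) and the standard library are available. Lean on these libraries where they do the work, as an engineer would, in place of code of your own. Each camera call takes 0.05 s, during which the arm holds its last target. There are 200 camera calls.

## Working session

There is one attempt and no reset: what is moved stays moved. The work goes in short steps, each a Python script; the robot and the scene stay as the last script left them, time stands still between calls to the robot, and variables do not carry over. Pictures are saved under pics/ and viewed, about 12 in all and at most 16, crops included, and the job is handed in when it is done.

```bash
mkdir -p pics; ls; python3 - <<'E'
from rig import arm, telemetry, optics
import cv2, numpy as np
np.set_printoptions(precision=4,suppress=True)
for n in("side","top"):
    cv2.imwrite(f"pics/{n}0.png",optics.grab_frame(n)); print(n,optics.calibration(n))
print(arm.tips_ahead, telemetry.state())
E
```

```text
pics
side {'fx': 568.0285405556539, 'fy': 568.0285405556539, 'cx': 320.3738702535117, 'cy': 236.60628097531367, 'k1': -0.07707785839936734, 'R': array([[ 0.8845, -0.4662,  0.0179],
       [-0.1886, -0.3924, -0.9002],
       [ 0.4267,  0.7929, -0.4351]]), 't': array([-0.4259,  0.146 ,  0.9155])}
top {'fx': 561.2537515313854, 'fy': 561.2537515313854, 'cx': 315.0800607889839, 'cy': 237.44957308173088, 'k1': 0.03748308178730787, 'R': array([[-0.0094, -0.9998, -0.0199],
       [-0.9945,  0.0115, -0.1041],
       [ 0.1043,  0.0188, -0.9944]]), 't': array([0.0224, 0.497 , 1.306 ])}
0.025 {'time_s': 0.1, 'q': array([ 1.2125,  0.4941,  1.3461,  0.    ,  1.3025, -0.0955]), 'dq': array([-0.0001, -0.0016, -0.0021, -0.    ,  0.0002, -0.001 ]), 'tau': array([  0.0022, -88.0241, -38.2546,   0.0709,   0.0482,  -0.    ]), 'tool_pos': array([0.1622, 0.6032, 0.2384]), 'eef_rot': array([ 0.2054,  1.5612, -0.2071]), 'force': array([ 0.6729,  0.2231, -0.2791]), 'wrist_torque': array([-0.0372, -0.0334,  0.0043]), 'grip_width': 0.998305561402208}
```

View pics/top0.png

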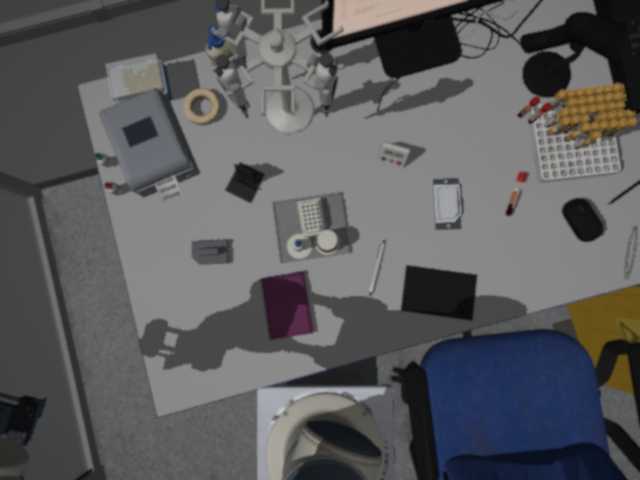

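View pics/side0.png

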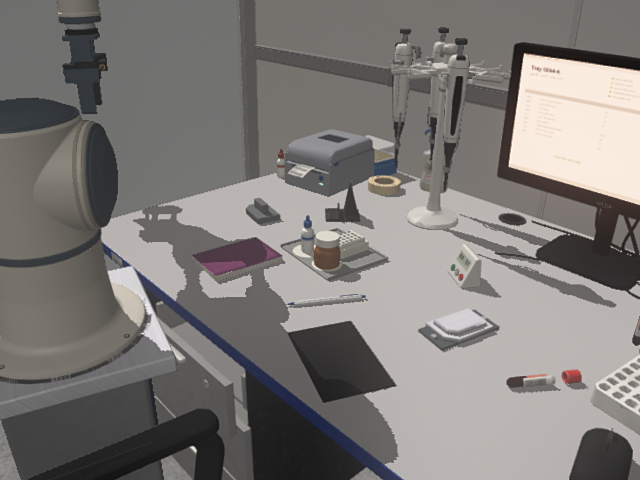

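The top view shows the tray near (313,228) with the plate at (312,215), the dropper at (299,243) and the jar at (326,241). The mat is at (440,292), the adapter at (447,203) and the lid at (211,250). I'll zoom in to find the cut corners.

```bash
python3 - <<'E'
import cv2, numpy as np
t=cv2.imread("pics/top0.png"); s=cv2.imread("pics/side0.png")
def c(im,u,v,w,h,W=400,H=300): return cv2.resize(im[v-h//2:v+h//2,u-w//2:u+w//2],(W,H),interpolation=cv2.INTER_CUBIC)
a=np.vstack([np.hstack([c(t,312,228,104,78),c(t,447,203,72,54)]),np.hstack([c(t,211,250,72,54),c(s,458,328,100,75)])])
cv2.imwrite("pics/z1.png",np.clip(a*1.3,0,255).astype(np.uint8))
b=np.vstack([np.hstack([c(s,334,242,120,90),c(s,262,212,60,45)]),np.hstack([c(t,440,292,104,78),c(s,340,250,60,45)])])
cv2.imwrite("pics/z2.png",np.clip(b*1.2,0,255).astype(np.uint8))
E
```

```text
(no output)
```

View pics/z1.png

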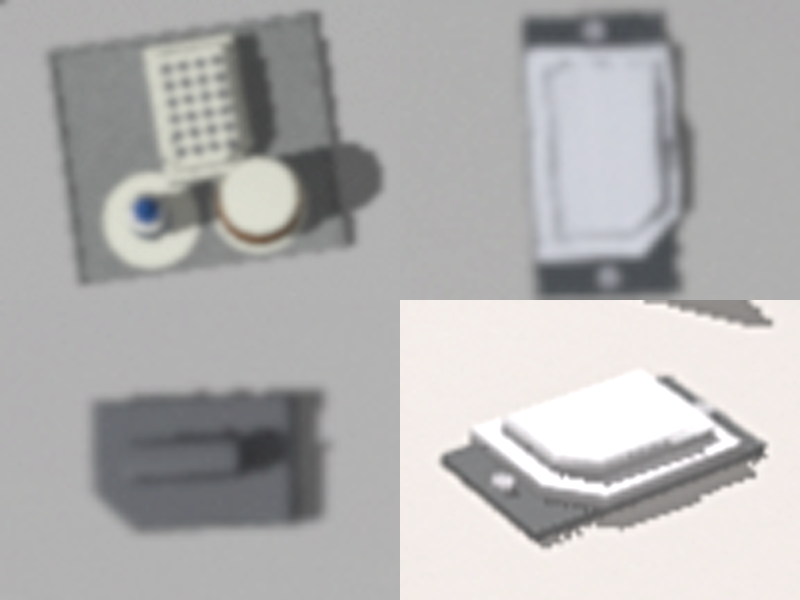

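View pics/z2.png

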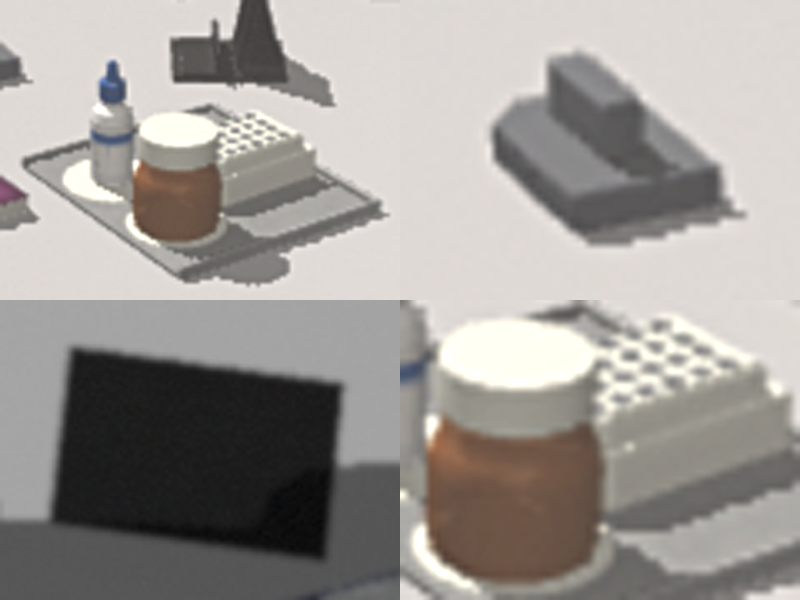

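The top crop shows the lid's cut corner at its lower left, about (200,258) in the full image, so lid yaw is about 90°. The adapter's cut corner is lower right, about (462,216), so its yaw is about 180°. The plate's long axis runs along world x. Its upper-left corner is sharp, so the cut is probably the lower-right corner, hidden behind the jar. The dropper stands on the left (+y) mark and the jar on the right. Next I'll measure.

```bash
cat > h.py <<'E'
from rig import arm, telemetry, optics, ticket
import cv2, numpy as np
from scipy.spatial.transform import Rotation as Rn
np.set_printoptions(precision=4,suppress=True)
def cal(n):
    c=optics.calibration(n); K=np.array([[c["fx"],0,c["cx"]],[0,c["fy"],c["cy"]],[0,0,1.]])
    return K,np.array([c["k1"],0,0,0.]),np.array(c["R"]),np.array(c["t"])
def rays(n,uv):
    K,d,R,t=cal(n); p=cv2.undistortPoints(np.float64(uv).reshape(-1,1,2),K,d).reshape(-1,2)
    return -R.T@t, np.c_[p,np.ones(len(p))]@R
def onplane(n,uv,z):
    o,d=rays(n,uv); return o+d*((z-o[2])/d[:,2])[:,None]
def proj(n,X):
    K,d,R,t=cal(n); return cv2.projectPoints(np.float64(X).reshape(-1,1,3),cv2.Rodrigues(R)[0],t,K,d)[0].reshape(-1,2)
def tri(a,b):
    (o1,d1),(o2,d2)=rays("top",a),rays("side",b); d1=d1[0];d2=d2[0]
    s=np.linalg.lstsq(np.c_[d1,-d2],o2-o1,rcond=None)[0]; p,q=o1+s[0]*d1,o2+s[1]*d2
    return (p+q)/2,np.linalg.norm(p-q)
def blob(im,f,box,S=8):
    """largest contour of mask f(upsampled crop) -> pixel contour; box=u0,v0,u1,v1"""
    u0,v0,u1,v1=box; c=cv2.resize(im[v0:v1,u0:u1],None,fx=S,fy=S,interpolation=cv2.INTER_CUBIC)
    m=f(c.astype(int)).astype(np.uint8)
    m=cv2.morphologyEx(m,cv2.MORPH_OPEN,np.ones((9,9),np.uint8))
    k=max(cv2.findContours(m,cv2.RETR_EXTERNAL,cv2.CHAIN_APPROX_NONE)[0],key=cv2.contourArea)
    return (k.reshape(-1,2)+.5)/S-.5+[u0,v0]
def rect(xy):
    (cx,cy),(w,h),a=cv2.minAreaRect((np.float32(xy[:,:2])*1000)); 
    if w<h: w,h,a=h,w,a+90
    return np.array([cx,cy,w,h,(a+90)%180-90])  # mm, long-axis angle
def ctr(k): 
    m=cv2.moments(np.float32(k)); return np.array([m['m10'],m['m01']])/m['m00']
E
cat > m.py <<'E'
from h import *
t=cv2.imread("pics/top0.png"); s=cv2.imread("pics/side0.png")
for u,v in[(290,215),(265,215),(447,200),(447,183),(211,242),(211,260),(230,245),(440,285),(313,215),(299,252),(326,238),(200,300),(298,242)]: print((u,v),t[v,u],end=' ')
print()
g=lambda c:c.mean(2)
sat=lambda c:c.max(2)-c.min(2)
k=blob(t,lambda c:g(c)>165,(425,170,470,235)); print("base block z12",rect(onplane("top",k,.012)))
k=blob(t,lambda c:g(c)<128,(185,230,228,268)); print("lid z15",rect(onplane("top",k,.015)))
k=blob(t,lambda c:g(c)<45,(395,260,482,325)); print("mat",rect(onplane("top",k,.003)))
k=blob(t,lambda c:(g(c)<128),(268,186,360,268)); print("tray",rect(onplane("top",k,.006)))
bl=lambda c:(c[:,:,0]-c[:,:,2]>35)
a=ctr(blob(t,bl,(288,232,312,256))); b=ctr(blob(s,bl,(298,212,318,232))); print("dropper cap",a,b,tri(a,b), onplane("top",[a],.078))
br=lambda c:(c[:,:,2]-c[:,:,0]>30)
k=blob(s,br,(305,230,350,275)); print("jar body side",k.min(0),k.max(0),ctr(k))
k=blob(t,br,(310,225,345,262)); print("jar body top",k.min(0),k.max(0),ctr(k))
E
python3 m.py; python3 - <<'E'
import cv2,numpy as np
t=cv2.imread("pics/top0.png");s=cv2.imread("pics/side0.png")
c=lambda im,u,v,w,h:cv2.resize(im[v-h//2:v+h//2,u-w//2:u+w//2],(400,600),interpolation=cv2.INTER_CUBIC)
cv2.imwrite("pics/z3.png",np.clip(1.25*np.hstack([c(t,315,225,56,84),c(s,334,240,64,96)]),0,255).astype(np.uint8))
E
```

```text
(290, 215) [107 108 106] (265, 215) [138 138 137] (447, 200) [168 162 160] (447, 183) [90 85 84] (211, 242) [85 82 80] (211, 260) [86 83 81] (230, 245) [75 74 74] (440, 285) [25 25 25] (313, 215) [132 138 136] (299, 252) [150 158 156] (326, 238) [160 169 168] (200, 300) [138 139 138] (298, 242) [86 54 34] Traceback (most recent call last):
  File "m.py", line 7, in <module>
    k=blob(t,lambda c:g(c)>165,(425,170,470,235)); print("base block z12",rect(onplane("top",k,.012)))
  File "h.py", line 24, in blob
    k=max(cv2.findContours(m,cv2.RETR_EXTERNAL,cv2.CHAIN_APPROX_NONE)[0],key=cv2.contourArea)
ValueError: max() iterable argument is empty
```

View pics/z3.png

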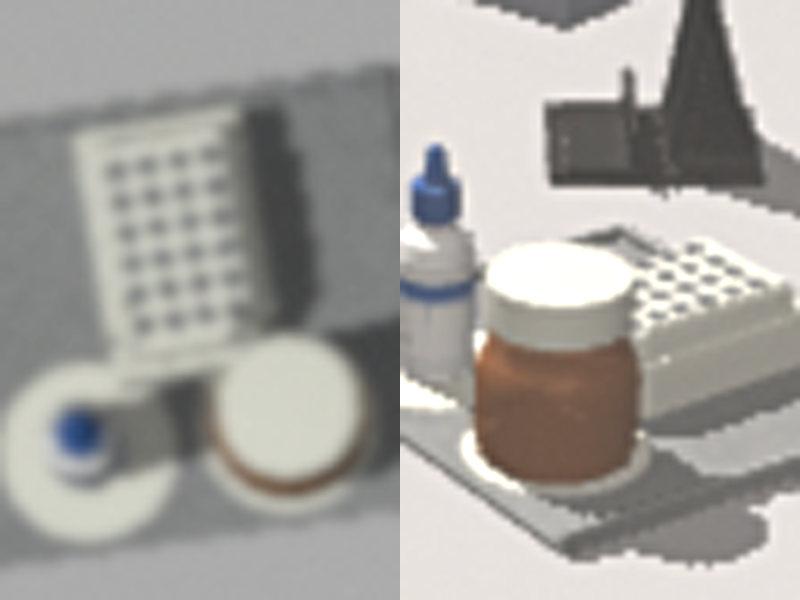

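```bash
sed -i 's/>165/>152/; s/(425,170,470,235)/(428,172,468,232)/; s/g(c)<128),(268/(g(c)<124)|(g(c)>149)),(268/; s/g(c)<128,(185/g(c)<110,(185/; s/-c\[:,:,2\]>35/-c[:,:,2]>28/; s/-c\[:,:,0\]>30/-c[:,:,0]>18/' m.py
cat >> m.py <<'E'
print("jar cap", tri([327.0,238.5],[327.5,235.8]), onplane("top",[[327.0,238.5]],.066), onplane("side",[[327.5,235.8]],.066))
k=blob(t,lambda c:g(c)>149,(275,235,313,260)); print("marks")
E
python3 m.py
```

```text
(290, 215) [107 108 106] (265, 215) [138 138 137] (447, 200) [168 162 160] (447, 183) [90 85 84] (211, 242) [85 82 80] (211, 260) [86 83 81] (230, 245) [75 74 74] (440, 285) [25 25 25] (313, 215) [132 138 136] (299, 252) [150 158 156] (326, 238) [160 169 168] (200, 300) [138 139 138] (298, 242) [86 54 34] 
base block z12 [ 578.5952 -295.9382   88.0074   51.0062    1.4573]
lid z15 [467.7327 270.4706  87.5374  60.1109 -88.2439]
mat [ 364.1802 -275.7056  166.6745  107.3538   81.66  ]
tray [526.9753  14.2852 201.8932 154.3425 -82.4092]
dropper cap [297.3349 243.4507] [306.7081 222.0491] (array([0.4793, 0.0572, 0.0691]), np.float64(9.199799565718705e-05)) [[0.4785 0.0568 0.078 ]]
jar body side [312.0625 244.3125] [339.9375 269.1875] [325.9859 257.2934]
jar body top [316.0625 241.4375] [332.0625 251.9375] [322.7181 248.4174]
jar cap (array([ 0.4901, -0.0109,  0.066 ]), np.float64(0.0003930433419023706)) [[ 0.4903 -0.011   0.066 ]] [[ 0.4899 -0.0109  0.066 ]]
marks
```

```bash
cat >> h.py <<'E'
def ori(a):
    """tool down, jaws along yaw a (rad); choose the half turn with the smaller last joint"""
    out=[]
    for b in(a,a+np.pi):
        y=np.array([np.cos(b),np.sin(b),0]); x=np.array([0,0,-1.])
        out.append(Rn.from_matrix(np.c_[x,y,np.cross(x,y)]).as_rotvec())
    return out
def hover(xy,a,z):
    best=None
    for o in ori(a):
        q=arm.inverse_kinematics([*xy,z],o)
        if q is not None and (best is None or abs(q[5])<abs(best[1][5])): best=(o,q)
    arm.move_ptp([*xy,z],best[0])
def go(xy,z,feed=.15): arm.move_linear([*xy,z],feed=feed)
def st(msg=""):
    s=telemetry.state(); print(msg,"t%.1f"%s["time_s"],"pos",s["tool_pos"],"grip %.1fmm"%(s["grip_width"]*91),"F",s["force"],"q6 %.2f"%s["q"][5]); return s
def op(mm,f=None): arm.move_gripper(mm/91,f)
def pick(xy,a,z,mm,f,up=.2):
    hover(xy,a,up); op(mm); go(xy,z+.02,.2); go(xy,z,.05); op(0,f); st("gripped"); go(xy,up,.2); st("lifted")
def place(xy,a,z,mm,up=.2):
    hover(xy,a,up); go(xy,z+.02,.2); go(xy,z,.04); st("down"); op(mm); go(xy,z+.03,.08); go(xy,up,.25); st("free")
YT=np.deg2rad(8.8)
E
python3 - <<'E'
from h import *
pick([.4793,.0572],YT+np.pi/2,.041,45,8)
place([.370,-.236],YT+np.pi/2,.0405,45)
E
```

```text
gripped t5.0 pos [0.4794 0.0572 0.0412] grip 23.0mm F [-0.4843  0.0113  3.8278] q6 1.41
lifted t6.0 pos [0.4787 0.0572 0.1991] grip 23.1mm F [-0.7957  0.4882 -0.6766] q6 1.41
down t8.7 pos [ 0.3699 -0.2359  0.0403] grip 23.0mm F [ 0.333   0.796  -0.4128] q6 0.71
free t10.4 pos [ 0.3697 -0.2358  0.1995] grip 45.0mm F [-0.2596 -0.127   0.5359] q6 0.71
```

```bash
cat > look.py <<'E'
from h import *
def look(name,tb,sb):
    t=optics.grab_frame("top"); s=optics.grab_frame("side")
    cv2.imwrite(f"pics/{name}_t.png",t); cv2.imwrite(f"pics/{name}_s.png",s)
    c=lambda im,b:cv2.resize(im[b[1]:b[3],b[0]:b[2]],(400,400),interpolation=cv2.INTER_CUBIC)
    cv2.imwrite(f"pics/{name}.png",np.clip(1.2*np.hstack([c(t,tb),c(s,sb)]),0,255).astype(np.uint8))
    return t,s
E
python3 -c "
from look import *
look('d1',(260,180,480,400),(220,180,460,420))"
```

```text
(no output)
```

View pics/d1.png

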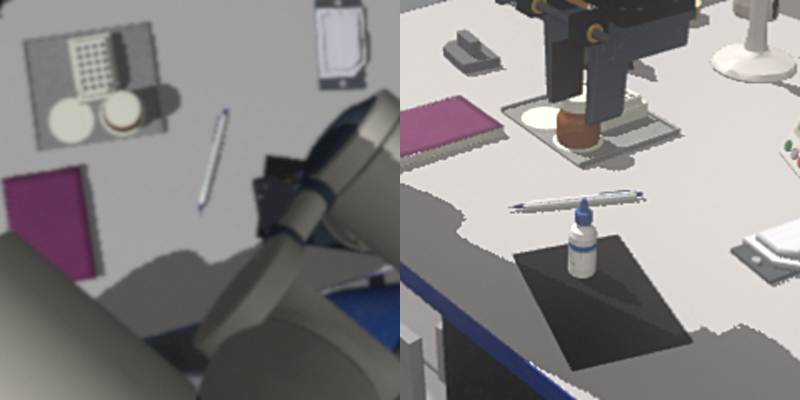

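The dropper stands upright on the mat (side-crop foot at (582,275)), and its mark in the tray is clear. Next is the jar.

```bash
python3 - <<'E'
from look import *
pick([.4901,-.0109],YT+np.pi/2,.039,70,18)
place([.356,-.322],YT+np.pi/2,.0385,72)
arm.move_ptp([.45,-.25,.3],ori(0)[0] if 0 else telemetry.state()["eef_rot"]); st()
look('d2',(280,180,350,265),(240,200,400,420))
E
```

```text
gripped t13.9 pos [ 0.4902 -0.0109  0.0391] grip 51.7mm F [-0.9235  0.1537  2.4307] q6 1.27
lifted t14.9 pos [ 0.4895 -0.0108  0.1991] grip 51.3mm F [-0.0214 -0.1567 -0.5434] q6 1.27
down t17.7 pos [ 0.3559 -0.3219  0.0382] grip 51.4mm F [ 0.1016 -0.0175 -1.1021] q6 0.56
free t19.4 pos [ 0.3558 -0.3218  0.1995] grip 71.9mm F [ 0.293  -0.134   0.2581] q6 0.56
 t20.1 pos [ 0.4494 -0.2498  0.2984] grip 71.9mm F [-0.1731  0.1137 -0.0934] q6 0.79
```

View pics/d2.png

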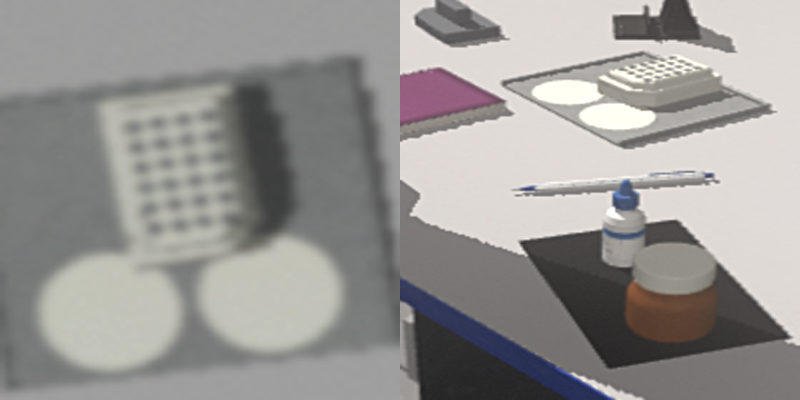

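Both bottles stand upright on the mat (side crop: dropper at (622,240), jar at (672,295)). The plate is now unobstructed. Its cut corner is lower right in the top view, near (240,240) in the crop. Next I'll measure the plate and the marks.

```bash
cat > mp.py <<'E'
from h import *
t=cv2.imread("pics/d2_t.png"); g=cv2.GaussianBlur(t,(0,0),.6).mean(2)
S=8;u0,v0,u1,v1=280,180,350,265
G=cv2.resize(g[v0:v1,u0:u1],None,fx=S,fy=S,interpolation=cv2.INTER_CUBIC)
px=lambda k:(np.float64(k).reshape(-1,2)+.5)/S-.5+[u0,v0]
# wells: locally dark small blobs inside the plate
loc=cv2.blur(G,(41,41)); m=((G<loc-4)).astype(np.uint8)
W=[]
for k in cv2.findContours(m,cv2.RETR_LIST,cv2.CHAIN_APPROX_NONE)[0]:
    a=cv2.contourArea(k); c=ctr(k) if a>50 else None
    if c is not None and 150<a<900: W.append([*px(c)[0],a])
W=np.array(W); X=onplane("top",W[:,:2],.033)[:,:2]*1000; print(len(X)); print(np.c_[W,X])
# edges
def cross(prof,th,rev=False):
    i=np.where(prof>th)[0]; return i[-1 if rev else 0]
th=130
L=px([[cross(G[j,100:250],th)+100,j] for j in range(int((205-v0)*S),int((226-v0)*S),4)])
B=px([[i,cross(G[90:250,i],th)+90] for i in range(int((301-u0)*S),int((317-u0)*S),4)])
for n,e in(("left",L),("back",B)):
    e=onplane("top",e,.024)[:,:2]*1000; vx,vy,x,y=cv2.fitLine(np.float32(e),cv2.DIST_HUBER,0,.01,.01).ravel(); print(n,x,y,np.degrees(np.arctan2(vy,vx)))
for u in(307,309,311,313): print(u,g[225:240,u].round())
for v in(205,212): print(v,g[v,295:335].round())
for nm,b in(("markD",(284,233,312,262)),("markJ",(314,232,343,258))):
    k=blob(t,lambda c:c.mean(2)>132,b,8); print(nm,rect(onplane("top",k,.004)), k.min(0),k.max(0))
E
python3 mp.py
```

```text
33
[[281.7152 259.0219 751.     446.3097  96.0688]
 [342.2117 253.0218 179.     458.9065 -46.4407]
 [348.9074 248.6056 550.     469.1526 -62.3324]
 [279.9208 246.543  206.5    475.8449 100.2158]
 [306.5118 228.1641 448.5    518.7866  37.0975]
 [311.1004 227.4713 419.     520.3088  26.2235]
 [315.1238 226.5991 355.     522.2745  16.6834]
 [320.3764 226.4151 426.     522.5648   4.2519]
 [305.4555 224.0341 463.     528.6656  39.5224]
 [310.1437 222.9386 341.     531.1473  28.3954]
 [314.5561 222.1868 342.     532.8163  17.9284]
 [319.0976 221.4527 197.5    534.4389   7.1566]
 [304.9894 219.4246 383.     539.6897  40.5428]
 [309.3202 218.7258 346.5    541.2356  30.2616]
 [313.7517 217.8902 334.     543.1056  19.7392]
 [318.3302 217.1296 211.5    544.7916   8.8701]
 [325.5879 220.5537 384.     536.3989  -8.2322]
 [304.2971 215.2423 389.5    549.7159  42.1094]
 [308.6421 214.3036 303.     551.837   31.7818]
 [313.0616 213.5562 326.5    553.4974  21.2808]
 [317.6521 212.8988 251.     554.9371  10.3771]
 [303.4402 210.8905 400.     560.1692  44.0662]
 [307.8954 210.0823 346.5    561.9758  33
[... 782 characters left out ...]
103. 106.
 109.]
313 [144. 136. 131. 137. 147. 149. 145. 143. 144. 136. 116. 105. 104. 107.
 109.]
205 [104. 111. 124. 140. 149. 150. 145. 137. 134. 137. 138. 131. 123. 127.
 134. 132. 121. 120. 130. 134. 127. 118. 114. 107.  96.  84.  74.  63.
  55.  53.  53.  53.  57.  65.  78.  90.  96.  98.  98.  98.]
212 [103. 104. 110. 122. 138. 148. 148. 140. 129. 127. 135. 142. 140. 136.
 138. 143. 143. 136. 131. 136. 139. 131. 118. 109. 102.  93.  84.  74.
  63.  55.  53.  52.  53.  55.  63.  77.  91.  97.  98.  98.]
markD [480.8048  56.5525  62.005   60.0299  -0.502 ] [286.5625 232.5625] [311.4375 258.1875]
markJ [485.6098 -11.3981  60.0601  53.6375 -73.8658] [314.4375 231.5625] [339.1875 254.1875]
```

```bash
cat > mb.py <<'E'
from h import *
t=cv2.imread("pics/top0.png").astype(float); g=t.mean(2)
def peak(b):  # bright screw head centroid
    u0,v0,u1,v1=b; w=np.clip(g[v0:v1,u0:u1]-105,0,None); U,V=np.meshgrid(range(u0,u1),range(v0,v1)); return [(w*U).sum()/w.sum(),(w*V).sum()/w.sum()]
s=[peak((443,178,450,184)),peak((445,222,452,229))]; X=onplane("top",s,.007)[:,:2]*1000
d=X[0]-X[1]; print("screws",np.array(s),X,"mid",X.mean(0),"yaw",np.degrees(np.arctan2(d[1],d[0])),np.hypot(*d))
for v in(190,198,206): print(v,g[v,428:472].round())
print(g[172:236,441].round()); print(g[172:236,452].round())
t=cv2.imread("pics/d2_t.png"); sd=cv2.imread("pics/d2_s.png")
bl=lambda c:(c[:,:,0]-c[:,:,2]>28)
print("dropper expected px",proj("top",[.37,-.236,.068]),proj("side",[.37,-.236,.068]))
try:
    b=ctr(blob(sd,bl,(315,290,345,320))); print("side cap",b,onplane("side",[b],.068))
    a=ctr(blob(t,bl,(408,275,445,305))); print("top cap",a,onplane("top",[a],.068))
except Exception as e: print(e)
E
python3 mb.py
python3 - <<'E'
import cv2,numpy as np
t=cv2.imread("pics/d2_t.png");s=cv2.imread("pics/d2_s.png")
c=lambda im,b:cv2.resize(im[b[1]:b[3],b[0]:b[2]],(400,500),interpolation=cv2.INTER_CUBIC)
cv2.imwrite("pics/z4.png",np.hstack([c(t,(380,170,500,320)),np.clip(c(s,(415,300,503,357)),0,255)]))
E
```

```text
screws [[445.5278 180.9028]
 [447.2279 224.0074]] [[ 632.9333 -299.018 ]
 [ 527.9429 -299.6566]] mid [ 580.4381 -299.3373] yaw 0.34850631259051196 104.99239833001832
190 [135. 136. 136. 133. 129. 135. 153. 160. 152. 144. 150. 158. 160. 160.
 160. 161. 162. 163. 162. 161. 162. 161. 161. 161. 161. 160. 159. 155.
 141. 126. 133. 132. 105.  99. 123. 134. 135. 135. 136. 135. 135. 135.
 136. 135.]
198 [135. 136. 135. 136. 134. 134. 141. 155. 160. 152. 145. 152. 159. 161.
 162. 162. 163. 164. 163. 163. 163. 163. 162. 163. 162. 162. 161. 159.
 146. 118. 114. 123. 101.  79.  90. 114. 130. 135. 136. 135. 135. 135.
 135. 135.]
206 [136. 137. 137. 136. 133. 131. 137. 154. 159. 149. 140. 148. 159. 162.
 163. 162. 164. 164. 164. 163. 163. 163. 162. 163. 163. 163. 162. 159.
 151. 131. 109. 112. 122. 101.  81.  95. 123. 133. 135. 136. 135. 135.
 136. 136.]
[135. 134. 135. 135. 135. 130. 115.  87.  66.  62.  64.  78. 115. 150.
 154. 148. 153. 158. 160. 160. 160. 161. 161. 161. 161. 161. 161. 162.
 162. 162. 162. 161. 162. 162. 162. 162. 163. 162. 162. 161. 161. 159.
 160. 158. 158. 154. 149. 150. 157. 152. 128.  91.  67.  62.  62.  62.
  70.  96. 124. 134. 136. 136. 136. 136.]
[134. 134. 134. 134. 130. 115.  87.  66.  60.  62.  64.  80. 114. 147.
 154. 153. 157. 160. 161. 161. 162. 162. 162. 162. 162. 162. 162. 162.
 162. 163. 163. 163. 163. 162. 163. 163. 164. 163. 163. 163. 163. 164.
 164. 165. 161. 151. 148. 158. 162. 146. 105.  71.  62.  63.  64.  64.
  76. 101. 124. 135. 136. 135. 135. 136.]
dropper expected px [[427.0766 290.131 ]] [[328.7108 307.885 ]]
side cap [329.0887 307.4877] [[ 0.371  -0.2353  0.068 ]]
max() iterable argument is empty
```

View pics/z4.png

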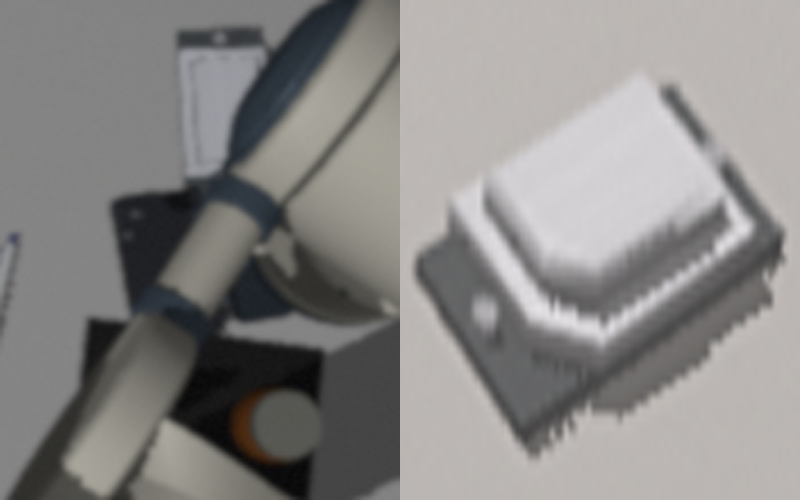

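```bash
python3 - <<'E'
from h import *
c=lambda x,y:[415+(x-400+.5)/4.545-.5,300+(y+.5)/8.77-.5]
print("side screws",onplane("side",[c(486,312),c(714,152)],.007))
F=onplane("side",[c(418,258),c(530,432),c(783,232)],.005); print("flange",F,"ctr",(F[0]+F[2])/2)
g=cv2.imread("pics/top0.png").mean(2)
def edge(rows,u0,u1,th): 
    out=[]
    for v in rows:
        p=g[v,u0:u1]; i=np.where((p[:-1]<th)&(p[1:]>=th))[0][0]; out.append([u0+i+(th-p[i])/(p[i+1]-p[i]),v])
    return out
L=onplane("top",edge(range(188,212),431,438,145),.012)[:,:2]; vx,vy,x,y=cv2.fitLine(np.float32(L),cv2.DIST_HUBER,0,.01,.01).ravel(); print("left edge",x,y,np.degrees(np.arctan2(vy,vx)))
print("top screws tri",tri([445.53,180.9],c(714,152)),tri([447.23,224.0],c(486,312)))
# lid: rib and outline
s=cv2.imread("pics/top0.png"); G=cv2.resize(s[230:270,185:235],(800,640),interpolation=cv2.INTER_CUBIC)
S=cv2.resize(cv2.imread("pics/side0.png")[192:232,237:287],(800,640),interpolation=cv2.INTER_CUBIC)
cv2.imwrite("pics/z5.png",np.clip(1.6*np.hstack([G,S])[::2,::2],0,255).astype(np.uint8))
for v in range(240,262,3): print(v,s[v,188:236].mean(1).round())
E
```

```text
side screws [[ 0.5282 -0.2984  0.007 ]
 [ 0.6372 -0.2952  0.007 ]]
flange [[ 0.5189 -0.2714  0.005 ]
 [ 0.5212 -0.332   0.005 ]
 [ 0.6436 -0.3253  0.005 ]] ctr [ 0.5812 -0.2984  0.005 ]
left edge 0.5904193 -0.26926392 1.5030789
top screws tri (array([ 0.6327, -0.2986,  0.0103]), np.float64(0.0010612374042934984)) (array([ 0.5277, -0.2993,  0.0078]), np.float64(0.00048304236523721253))
240 [138. 138. 136. 131. 127. 124. 123. 123. 122. 118. 109. 100.  96.  96.
  94.  94.  93.  94.  94.  94.  93.  89.  84.  82.  87.  93.  94.  92.
  87.  81.  79.  82.  88.  92.  89.  81.  81.  79.  72.  68.  70.  73.
  76.  78.  89. 112. 130. 137.]
243 [137. 137. 131. 114.  95.  87.  83.  83.  83.  83.  82.  83.  82.  83.
  82.  84.  83.  82.  83.  85.  83.  83.  82.  83.  83.  83.  83.  84.
  83.  83.  83.  83.  83.  83.  83.  83.  83.  80.  72.  63.  63.  69.
  73.  84. 105. 125. 135. 138.]
246 [138. 137. 132. 114.  95.  86.  84.  83.  84.  83.  82.  82.  82.  82.
  82.  81.  81.  81.  78.  75.  74.  74.  75.  74.  75.  75.  73.  67.
  63.  66.  71.  72.  67.  60.  58.  57.  61.  65.  65.  60.  62.  6
[... 579 characters left out ...]
84.  84.  81.  76.  72.  71.
  72.  72.  73.  72.  72.  72.  70.  71.  71.  72.  72.  72.  72.  74.
  76.  75.  76.  79.  80.  83.  82.  84.  83.  82.  75.  66.  62.  69.
  71.  74.  87. 111. 130. 137.]
258 [138. 138. 135. 130. 116. 100.  89.  86.  84.  85.  83.  83.  84.  83.
  84.  83.  84.  83.  84.  84.  84.  84.  83.  83.  83.  83.  83.  83.
  82.  83.  84.  84.  84.  83.  83.  83.  83.  82.  75.  65.  59.  65.
  71.  74.  87. 110. 130. 136.]
261 [137. 137. 138. 138. 137. 135. 127. 117. 102.  92.  86.  84.  84.  84.
  84.  84.  85.  84.  83.  84.  83.  83.  83.  83.  83.  82.  83.  83.
  82.  83.  84.  84.  84.  84.  85.  84.  85.  82.  76.  66.  64.  70.
  77.  81.  96. 117. 132. 137.]
```

View pics/z5.png

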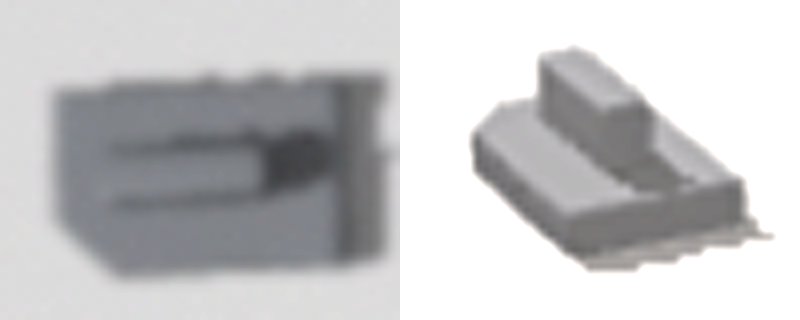

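```bash
cat >> h.py <<'E'
def lower(xy,z0,z1,lim=8,step=.002):
    """stepwise descent with a force stop (upward force on tool)"""
    f0=telemetry.state()["force"][2]; out=[]
    z=z0
    while z>z1+1e-6:
        z=max(z-step,z1); arm.move_linear([*xy,z],feed=.04); s=telemetry.state(); f=s["force"]-[0,0,f0]; out.append((round(z,4),round(s["tool_pos"][2],4),f.round(1).tolist()))
        if abs(f[2])>lim: print("STOP"); break
    print(*out,sep="\n"); return z
E
python3 - <<'E'
from look import *
pick([.5474,.0256],np.deg2rad(99.3),.031,76,25,.15)
b=[.5807,-.2992]
hover(b,np.deg2rad(91.5),.12); st("hover"); go(b,.062)
look('p1',(400,160,500,260),(390,230,520,360))
E
```

```text
gripped t23.3 pos [0.5475 0.0256 0.0311] grip 55.7mm F [-1.0661  0.5026  2.7499] q6 1.35
lifted t24.1 pos [0.5468 0.0256 0.1491] grip 55.9mm F [-0.4626  0.8243 -1.0294] q6 1.35
hover t25.3 pos [ 0.5808 -0.2978  0.1199] grip 55.6mm F [-0.3083  0.4109 -1.1001] q6 0.98
```

View pics/p1.png

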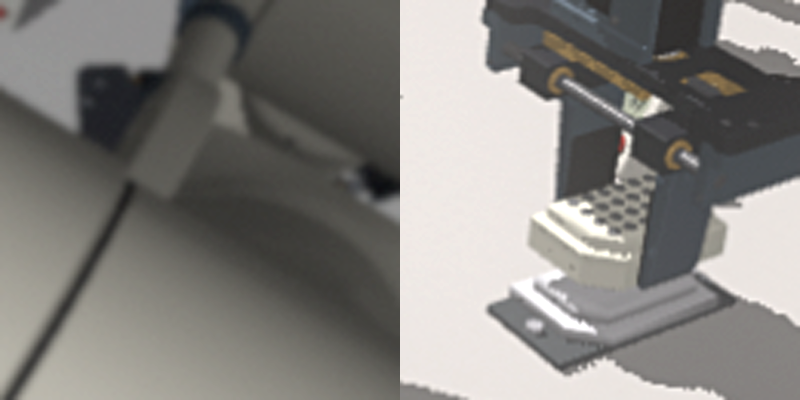

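The held plate's cut corner (about (570,265) in the side crop) lies over the adapter's cut corner, so the yaw is right. I'll lower it with a force stop.

```bash
python3 - <<'E'
from look import *
print(onplane("side",[[432.2,312.9]],.035), "expected .537 -.272")
b=[.5807,-.2992]
z=lower(b,.062,.0395); st()
look('p2',(400,160,500,260),(390,230,520,360))
E
```

```text
[[ 0.5371 -0.2786  0.035 ]] expected .537 -.272
(0.06, np.float64(0.0604), [-0.1, 0.9, 0.3])
(0.058, np.float64(0.0579), [-0.5, -0.1, 2.2])
(0.056, np.float64(0.0558), [0.5, -0.4, 0.8])
(0.054, np.float64(0.0538), [0.6, 0.1, 0.4])
(0.052, np.float64(0.0519), [0.5, -0.0, 0.8])
(0.05, np.float64(0.0499), [-0.9, -0.1, 1.7])
(0.048, np.float64(0.0479), [-0.5, -0.6, 1.5])
(0.046, np.float64(0.0458), [0.7, 0.1, 0.9])
(0.044, np.float64(0.0438), [-0.8, -0.7, 1.0])
(0.042, np.float64(0.0419), [-0.0, 0.1, 1.4])
(0.04, np.float64(0.0398), [0.2, 0.1, 0.8])
(0.0395, np.float64(0.0395), [-0.0, 0.2, 0.2])
 t28.9 pos [ 0.5807 -0.2992  0.0395] grip 55.7mm F [-0.0436  0.2025 -1.6008] q6 0.98
```

View pics/p2.png

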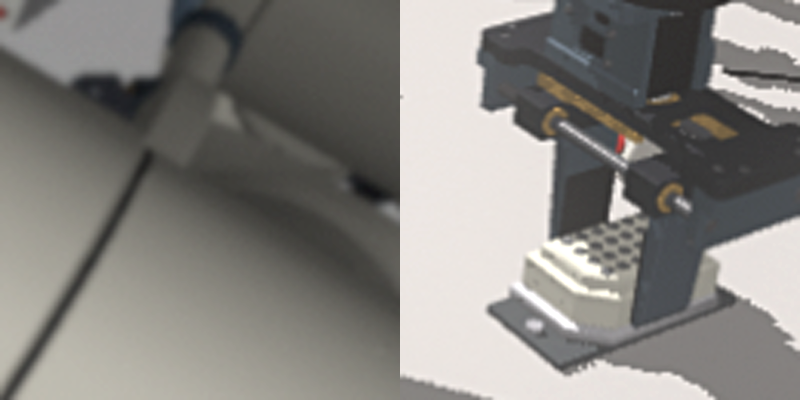

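The plate went down onto the deck with no contact force and sits flush on the block in the side view (around (610,300)). I'll release it, then measure and pick the lid.

```bash
python3 - <<'E'
from look import *
b=[.5807,-.2992]
go(b,.0388,.03); op(76); go(b,.07,.08); go(b,.15,.25); st("released")
P=lambda x,y:[185+(x+.5)/8-.5,230+(y+.5)/8-.5]
top=onplane("top",[P(55,92),P(335,80),P(115,275),P(335,262)],.015)[:,:2]*1000
d=[np.degrees(np.arctan2(*(top[i]-top[i+1])[::-1])) for i in(0,2)]
rib=onplane("top",[P(108,149),P(262,146),P(112,207),P(262,190)],.037)[:,:2]*1000
print("lid edges",top,d,"len",np.hypot(*(top[0]-top[1])))
print("lid ctr",onplane("top",[P(195,178)],.015)*1000); print("rib",rib,rib.mean(0))
# side view rib top corners (crop x offset 400, scale 8)
Q=lambda x,y:[237+(x-400+.5)/8-.5,192+(y+.5)/8-.5]
r=onplane("side",[Q(541,58),Q(575,48),Q(652,98),Q(610,110)],.037)[:,:2]*1000; print("rib side",r,r.mean(0))
k=onplane("side",[Q(473,137),Q(570,212),Q(743,180)],.015)[:,:2]*1000; print("lid corners side",k)
hover([.4677,.268],np.deg2rad(2),.2); st("over lid"); arm.move_ptp([.4,.1,.25],telemetry.state()["eef_rot"])
look('p3',(400,160,500,260),(390,230,520,360))
E
```

```text
released t30.8 pos [ 0.5808 -0.2992  0.1505] grip 76.3mm F [ 0.6132  0.0904 -0.6014] q6 0.98
lid edges [[493.0577 314.0022]
 [495.7074 230.004 ]
 [437.9627 295.3085]
 [441.1069 229.6041]] [np.float64(91.80675203722235), np.float64(92.73978715461135)] len 84.03994958718502
lid ctr [[466.7236 271.7196  15.    ]]
rib [[473.7922 292.8484]
 [474.1605 247.4644]
 [456.6643 291.4534]
 [461.174  247.347 ]] [466.4478 269.7783]
rib side [[459.4487 291.5789]
 [471.3658 294.5845]
 [476.7544 249.5518]
 [462.4886 246.4714]] [467.5144 270.5467]
lid corners side [[438.1907 293.7112]
 [443.3722 231.2584]
 [496.6139 230.8897]]
over lid t32.9 pos [0.4682 0.2674 0.1999] grip 76.3mm F [ 0.5306  0.6555 -0.0454] q6 0.37
```

View pics/p3.png

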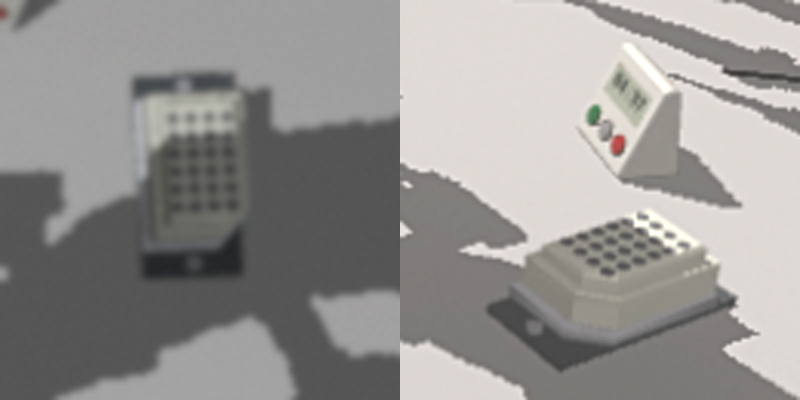

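The plate sits flush and level on the adapter with the cut corners aligned (side crop around (610,300)). Next is the lid.

```bash
python3 - <<'E'
from look import *
l=[.4672,.2713]
pick(l,np.deg2rad(2.0),.0425,60,25,.16)
R0=Rn.from_rotvec(telemetry.state()["eef_rot"]); r=(Rn.from_euler('z',89.5,degrees=True)*R0).as_rotvec()
b=[.5807,-.2992]
arm.move_ptp([*b,.16],r); st("hover"); go(b,.098)
look('l1',(400,160,500,260),(390,210,520,340))
E
```

```text
gripped t37.0 pos [0.4673 0.2714 0.0426] grip 16.0mm F [-0.2514 -0.9415  0.185 ] q6 0.38
lifted t37.7 pos [0.4667 0.2711 0.1591] grip 15.6mm F [-0.1853 -0.2185 -0.8316] q6 0.38
hover t40.0 pos [ 0.5808 -0.2985  0.1598] grip 15.9mm F [ 0.7925  0.8342 -0.1344] q6 -2.16
```

View pics/l1.png

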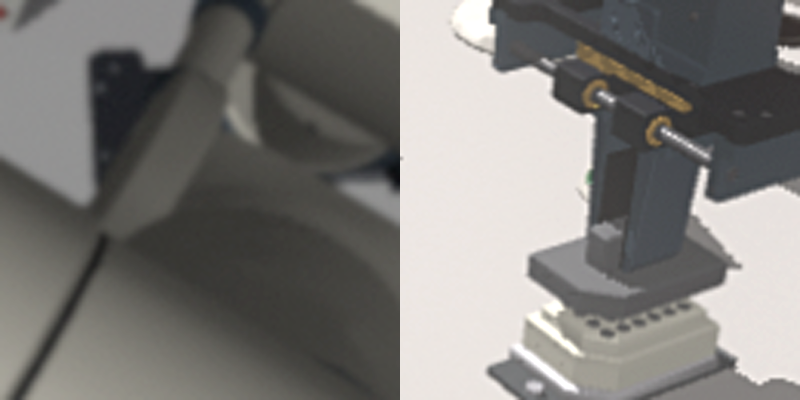

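The lid is above the plate with its cut corner matched (side crop: lid left/right ends at 528/725, plate's at 523/718). I'll lower it with a force stop.

```bash
python3 - <<'E'
from h import *
lower([.5807,-.2992],.098,.0747); st()
E
```

```text
(0.096, np.float64(0.0964), [-0.7, -0.1, -0.1])
(0.094, np.float64(0.0939), [0.4, 0.5, -0.9])
(0.092, np.float64(0.0918), [0.3, -0.1, -0.8])
(0.09, np.float64(0.0898), [0.2, 0.3, -0.5])
(0.088, np.float64(0.0878), [-0.4, 0.3, 0.3])
(0.086, np.float64(0.0859), [-0.0, -0.1, -0.0])
(0.084, np.float64(0.0838), [0.4, -0.6, -0.4])
(0.082, np.float64(0.0821), [1.6, -0.1, 0.8])
(0.08, np.float64(0.0803), [2.7, 1.4, 3.8])
(0.078, np.float64(0.0775), [0.6, 0.3, -0.1])
(0.076, np.float64(0.0757), [-0.6, 0.6, -0.2])
(0.0747, np.float64(0.0748), [1.0, -0.2, 2.6])
 t43.7 pos [ 0.5808 -0.2992  0.0748] grip 15.9mm F [ 0.9766 -0.1657  2.1224] q6 -2.16
```

```bash
python3 - <<'E'
from look import *
b=[.5807,-.2992]
op(40); go(b,.11,.08); go(b,.2,.25); arm.move_ptp([.45,-.0,.25],telemetry.state()["eef_rot"]); st()
t,s=look('l2',(380,180,480,330),(290,230,520,440))
E
```

```text
t46.6 pos [ 0.4508 -0.0007  0.2498] grip 40.2mm F [-0.7704 -0.5667  0.8044] q6 -1.73
```

View pics/l2.png

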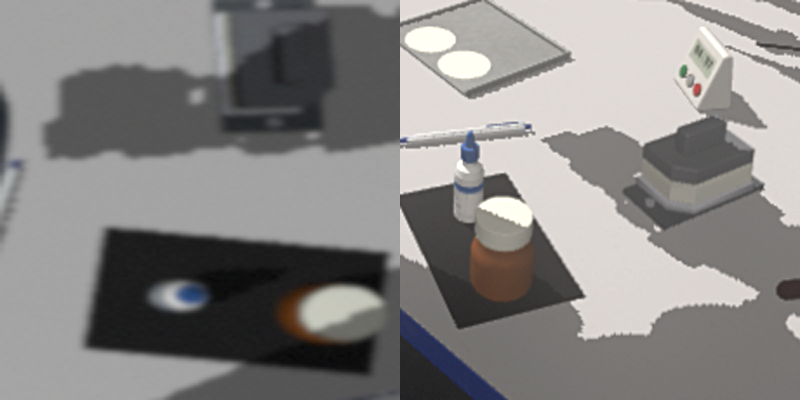

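The lid lies flush on the plate with cut corners matched, and both bottles are still upright on the mat. Now I'll put the bottles back.

```bash
python3 - <<'E'
from look import *
A=YT+np.pi/2
pick([.356,-.322],A,.0385,72,18)
place([.4901,-.0109],A,.0395,68)
pick([.370,-.236],A,.0403,45,8)
place([.4793,.0572],A,.0415,42)
arm.move_ptp([.40,-.25,.3],telemetry.state()["eef_rot"]); arm.dwell(.5); st()
t,s=look('f1',(270,180,360,270),(290,190,520,360))
bl=lambda c:(c[:,:,0]-c[:,:,2]>28)
a=ctr(blob(t,bl,(288,232,312,256))); b=ctr(blob(s,bl,(298,212,318,232))); print("dropper",a,b,tri(a,b),"was [297.33 243.45] [306.71 222.05]")
br=lambda c:(c[:,:,2]-c[:,:,0]>18)
k=blob(s,br,(305,230,350,275)); print("jar side",k.min(0),k.max(0),ctr(k),"was [312.06 244.31] [339.94 269.19] [325.99 257.29]")
k=blob(t,br,(310,225,345,262)); print("jar top",k.min(0),k.max(0),ctr(k),"was [316.06 241.44] [332.06 251.94] [322.72 248.42]")
E
```

```text
gripped t51.2 pos [ 0.3561 -0.3221  0.0387] grip 51.3mm F [0.2038 0.2124 3.3618] q6 0.56
lifted t52.2 pos [ 0.3556 -0.3215  0.1991] grip 51.0mm F [-0.2599  0.0382 -0.7809] q6 0.56
down t55.0 pos [ 0.49   -0.0108  0.0392] grip 51.1mm F [ 0.5126 -0.3422 -1.3429] q6 1.27
free t56.6 pos [ 0.4897 -0.0109  0.1994] grip 68.0mm F [-0.518  -0.5252 -0.2869] q6 1.27
gripped t60.1 pos [ 0.3701 -0.236   0.0404] grip 22.8mm F [-0.676   0.4329  3.941 ] q6 0.71
lifted t61.0 pos [ 0.3696 -0.2356  0.1992] grip 22.7mm F [ 0.1828 -0.387  -0.1683] q6 0.71
down t63.7 pos [0.4792 0.0572 0.0413] grip 23.0mm F [ 0.2088  1.1447 -0.0256] q6 1.41
free t65.4 pos [0.479  0.0572 0.1995] grip 42.0mm F [ 0.9917 -0.2911 -0.6512] q6 1.41
 t67.2 pos [ 0.4001 -0.2499  0.3   ] grip 42.3mm F [-0.9523  0.4522  0.2077] q6 0.73
dropper [297.6345 243.5033] [306.7578 222.0351] (array([0.4791, 0.0565, 0.0695]), np.float64(1.8728991851856585e-05)) was [297.33 243.45] [306.71 222.05]
jar side [311.9375 244.9375] [339.9375 269.4375] [326.1874 257.6669] was [312.06 244.31] [339.94 269.19] [325.99 257.29]
jar top [316.9375 242.8125] [332.0625 251.8125] [323.2911 248.8094] was [316.06 241.44] [332.06 251.94] [322.72 248.42]
```

View pics/f1.png

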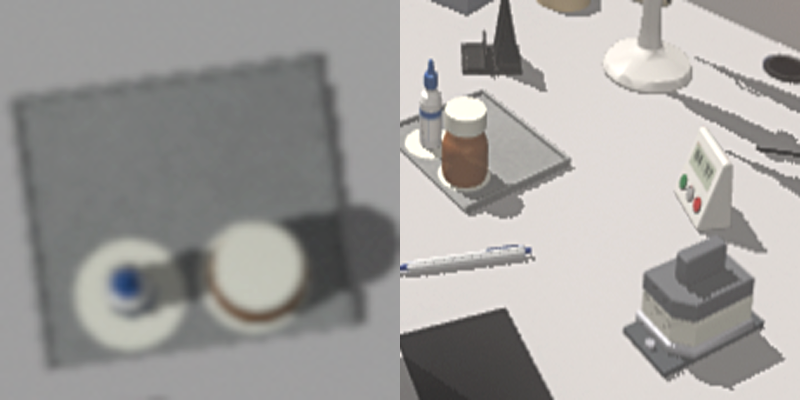

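Everything is back in place within about 1 mm, upright, and the arm is clear, so I'm handing it in.

```bash
python3 -c "
from h import *
ticket.sign_off()"
```

```text
the job is handed in; nothing more can be done
```

The job is done and handed in at about 67 s of the 149 s allowed.

**Steps, in order:**
1. I moved the dropper and then the jar to the mat, both upright, before touching the plate.
2. I seated the plate on the adapter with its cut corner matched. It went down with at most about 2 N of force.
3. I put the lid on with its cut corner matched. There was a brief contact of about 4 N while it slid over the bevel, and it reached its full depth.
4. I returned the jar and then the dropper to where they had been picked up.

**Last checks:**
- **Plate and lid:** the final side view shows them seated flush and level on the adapter.
- **Dropper:** upright, and measured about 0.7 mm from where it started.
- **Jar:** upright. Its outline shifted by about 0.2–0.7 px (about 1–1.5 mm at most). Part of that may be the changed view behind it, because the plate is gone.

**Oddity:** the gripper read 23 mm on the 26 mm dropper each time, most likely from its soft body or the pads giving. It held firmly and stood upright each time. No other check failed.

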